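# Pull a sample tile from its spring holder and pack it over a separator

### The job

Pack the blue sample tile. First lay the cork separator sheet flat and squarely on the sand-coloured tile that lies in the white foam tray; then pull the blue tile up its slope out of the spring holder on the stand and lay it, stripes up, flat and squarely on the sheet, its plate over the sand tile's plate. Do not drop the blue tile, and leave the sand tile, the green tile, the glaze jar and the pile of square tiles where they are.

Things in the scene. Friction and masses are not known exactly. Their poses are not given: they have to be found in the camera images.
- tile_blue: Blue striped tile, about 0.2 kg: plate 60 (y) x 90 (x) x 12 mm, plus a black snap tongue at its -x end reaching to x = -80 mm, 44 mm wide, 55 mm at its head, as thick as the plate. Origin: centre of the plate's underside, z out of the striped face. At the start seated in one of the stand's holders, x up the slope (to the robot's left), z leaning 30 degrees to the robot's right.
- tile_green: Green striped sample tile in the other holder, 100 mm beside the blue one; it stays there. Same shape as tile_blue: 60 x 90 x 12 mm plate with a black snap tongue at its -x end; origin at the centre of the plate's underside.
- tile_sand: Sand-coloured striped tile lying flat, stripes up, on the tray's floor, its underside 12 mm above the table and 0.22 kg. Same shape as tile_blue: 60 x 90 x 12 mm plate with a black snap tongue at its -x end; origin at the centre of the plate's underside.
- sheet: Cork separator sheet 60 mm (y) x 90 mm (x) x 6 mm thick, about 30 g; origin at the centre of its underside. It lies flat on a dark wood riser 20 mm high and only 34 mm wide, so its long edges overhang by 13 mm.
- tray: White foam packing tray fixed to the table, 240 mm (x) x 190 mm (y) outside, rim 26 mm high, 12 mm walls and floor; origin at the centre of its underside. The sand tile lies in it, long way along the tray's x.
- stand: Fixed stand, base 200 (x) x 190 (y) x 12 mm, origin under its centre. Its slope of 30 degrees rises along its +x, roughly to the robot's left; two spring holders at y = +50 and -50 mm. A seated tile's origin is above the stand's, 82 mm over the table. Under the tile's plate is only a rib 34 mm wide: fingers can pass 25 mm below its side edges.
- roof_near (a point): Top of the dark roof of the holder nearer the robot (stand y = +50 mm). It covers tile x = -88 to -52 mm, up to 20 mm above the tile's underside; the tongue cannot be lifted out. Two sprung rollers behind its head hold the tile: pulling it along its +x takes about 10 N over the first 8 mm (more if pressed on its rib; it can rise 2 mm), then it snaps out; it is clear of the holder after 35 mm.
- roof_far (a point): Top of the roof of the other, identical holder, farther from the robot (stand y = -50 mm).
- glaze_jar: Closed amber glaze jar with a blue cap, 60 mm across, 85 mm tall, standing between the stand and the tray, farther from the robot; origin under its centre. Bystander.
- pile: Pile of four square tiles, 100 x 100 x 40 mm, at the left; origin under its centre. Bystander.
Mind the look-alikes: they are no part of the job. Leave any orange or yellow look-alike of the tile_blue alone.

How it is judged:
On the way, in this order (a step that is already met when the one before it is completed fails the run):
1. the cork sheet lies flat and squarely on the sand tile, released (horizontal distance between sheet and tile_sand below 0.012 m and z of sheet in the frame of tile_sand between 0.009 and 0.015 m and angle between the x axis of sheet and the x axis of tile_sand, either way round below 0.17 rad and angle between sheet's own z axis and vertical below 0.08 rad and linear speed of sheet below 0.02 m/s and contact force between the fingers and sheet below 0.05 N), for 0.2 s.
2. the blue tile is pulled out of its holder, the sheet still in place (distance of tile_blue from where it was at the start of the episode above 0.06 m and horizontal distance between sheet and tile_sand below 0.012 m and z of sheet in the frame of tile_sand between 0.009 and 0.015 m and angle between the x axis of sheet and the x axis of tile_sand, either way round below 0.17 rad and angle between sheet's own z axis and vertical below 0.08 rad), for 0.05 s.
At the end, for the whole second after the job is handed in: The sheet lies flat on the sand tile in the tray, and the blue tile flat, face up, on the sheet: each plate centre within 12 mm of the one below (blue within 15 mm of sand), long sides within 0.17 rad, tilt under 0.08 rad, heights within 3 mm; all released and at rest (all of step 1 and horizontal distance between tile_blue and sheet below 0.012 m and z of tile_blue in the frame of sheet between 0.003 and 0.009 m and angle between the x axis of tile_blue and the x axis of sheet, either way round below 0.17 rad and angle between tile_blue's own z axis and vertical below 0.08 rad and linear speed of tile_blue below 0.02 m/s and contact force between the fingers and tile_blue below 0.05 N and horizontal distance between tile_blue and tile_sand below 0.015 m and z of tile_sand in the frame of tray below 0.016 m); the robot touches nothing.
It fails at once if the blue tile is let fall (moving faster than 0.55 m/s with no finger on it, a drop of about 15 mm) (linear speed of tile_blue above 0.55 m/s and contact force between the fingers and tile_blue below 0.02 N).
It fails at once if the sand tile is shifted by more than 15 mm (distance of tile_sand from where it was at the start of the episode above 0.015 m).
It fails at once if the green tile is moved by more than 8 mm (distance of tile_green from where it was at the start of the episode above 0.008 m).
It fails at once if a bystander (jar or pile of tiles) is moved by more than 25 mm (distance of any of glaze_jar, pile from where it was at the start of the episode above 0.025 m).
It also fails if it takes over 67 s, if anything falls off the work surface, if the arm or the gripper's body presses on something with over 40 N, if the wrist force passes 120 N, or if a joint passes its speed limit or range.

### The arm

A 7-joint arm with a two-finger parallel gripper is mounted at the origin on the work surface. World frame = base frame: x ahead of the robot, y to its left, z up, the work surface at z = 0. Lengths are in m, angles in rad, forces in N, time in s.
With the tool pointing down it reaches from about 0.35 to 0.9 m from the base axis. Payload 8.1 kg.
Tool frame: the origin (TCP) lies at the very end of the fingers, on their centre line; the grasp point (between the pads) lies 19 mm behind it; z points along the fingers, y is the line along which they close (so a half turn about z gives the same grasp; the last joint's range is limited). The gripper opens to 92 mm and grips with 3 to 60 N. Pads are 19 mm wide; open, the fingers measure 130 mm over their backs; the gripper's body (75 mm by 190 mm) begins 47 mm behind the grasp point.
Start: joints at [1.043, 0.434, 0.025, 1.573, -0.012, 1.134, -0.075], TCP at [0.258, -0.569, 0.227] pointing down, gripper open.
Joint ranges: [-2.62, 2.62], [-0.44, 2.09], [-1.27, 1.32], [0.08, 2.57], [-1.32, 4.46], [0.12, 2], [-2.74, 2.74]. Speed limits (rad/s): [2.22, 2.22, 3.01, 3.01, 3.14, 3.14, 3.14].

### API

Orientations are given as a rotation vector (axis times angle).
In Python, from cell import observe, get_image, sign_off, find_in, trace, place_of gives the robot as it stands. The module is installed in compiled form; this text tells all that it offers.
- The arm moves only by the shell command python3 -m handwheel 'ROWS' [OPENING] [FORCE]. ROWS is JSON, a list of rows, each a list of 6 numbers: the shift along the tool's x, y, z each as a share of 0.02 m, from -1 to 1, then the turn, a rotation vector about the tool's x, y, z each as a share of 4 degrees, from -1 to 1. A call has 1 to 8 rows; each row shifts and turns the commanded pose from where the row before left it, along the tool's axes as they then stand; what a row does not reach is not made up. A row lasts 1/12 s, in which the tool goes at most 41.7 mm and 7.16 degrees, less where a joint would pass 70% of its speed; a pose out of reach is approached as far as the arm can. A call with a number of a shift or a turn outside -1 to 1 is refused whole. A call with a gripper value outside its range is refused whole. OPENING is the opening, from 0 (shut) to 1 (fully open), set as the call begins (- or left out, the last holds). The fingers move at their own pace and stop on an object; FORCE is the grip in N (left out, the last holds). Time passes only in rows, so rows that do not move let the fingers close. It gives the time, the measured TCP pose, the force, the opening and the grip force at its end, in the units of the state.
- observe(): the state, without advancing time (a new reading comes with each control period).
- get_image(name): name is "scene" or "top"; returns a dict with "image" (384x512x3 uint8, red, green, blue), "fx", "fy", "cx", "cy" (pixels), "position" and "orientation" of the camera in the world. Camera axes: x right, y down, z forward; pixel columns grow to the right and rows downward; lengths in m; the calibration is good to about 2 mm. A picture is of the moment at which its call begins. There is no depth.
- sign_off(): hands the job in; it is judged then, once.
Trained networks look in the newest picture that a camera, given by its name, has taken for a name from the list of things; names that differ only in an ending like _2 or _b are one class to them, and where a whole thing is asked for, a point or a joint stands for the part that bears it (a point fixed in the world has none). Each returns a list of dicts, best first, with "score" (0 to 1); they miss things now and then, are a little off and sometimes report something else, mostly with a low value. They report only what shows in the picture. A call takes as long as a camera call. They do not tell look-alikes from the thing itself.
- find_in(label, camera): "rect" ([centre column, centre row, width, height] as shares, 0 to 1, of the picture: columns of its width, rows of its height, round what is visible of it).
- trace(label, camera): "region" (384x512 bool, what is visible of it) and "rect" ([centre column, centre row, width, height] as shares, 0 to 1, of the picture: columns of its width, rows of its height, round what is visible of it).
- place_of(label, camera): "point" ([column, row] as shares, 0 to 1, of the picture: columns of its width, rows of its height: a listed point, or the origin of a listed thing).
The state is a dict: "clock": time; "joints": joint angles; "dq": joint speeds; "joint_efforts": joint torques, N m; "position": TCP position; "ee_rot": TCP orientation; "force": force on the tool from outside, world axes, zero at the start; "ft_torque": the same for the moment, N m; "width": opening from 0.0 (shut) to 1.0 (fully open); "gripper_force": force on a finger pad.
Only numpy, scipy, OpenCV 4.12 (cv2) and the standard library are available. Lean on these libraries where they do the work, as an engineer would, in place of code of your own. Each camera call takes 0.05 s, during which the arm holds its last target. There are 200 camera calls.

## Working session

There is one attempt and no reset: what is moved stays moved. The work goes in short steps, Python scripts to look and compute and a shell command to move; the robot and the scene stay as the last step left them, time stands still between calls to the robot, and variables do not carry over. Pictures are saved under pics/ and viewed, at most 12 in all, crops included, and the job is handed in when it is done.

```bash
mkdir -p pics
cat > h.py <<'E'
import numpy as np, cv2
from scipy.spatial.transform import Rotation as R
from cell import observe,get_image,find_in,trace,place_of
def cam(n):
    d=get_image(n); o=np.array(d["orientation"],float)
    d["R"]=R.from_rotvec(o).as_matrix() if o.size==3 else (o if o.shape==(3,3) else None)
    d["p"]=np.array(d["position"]); return d
def proj(d,P):
    q=d["R"].T@(np.array(P)-d["p"]); return [d["fx"]*q[0]/q[2]+d["cx"],d["fy"]*q[1]/q[2]+d["cy"]]
def ray(d,u,v):
    r=d["R"]@np.array([(u-d["cx"])/d["fx"],(v-d["cy"])/d["fy"],1]); return r/np.linalg.norm(r)
def atz(d,u,v,z):
    r=ray(d,u,v); return d["p"]+r*(z-d["p"][2])/r[2]
E
python3 - <<'E'
from h import *
s=observe(); print(s)
ims=[]
for c in("top","scene"):
    d=cam(c); print(c,d["orientation"],d["p"],d["fx"],d["cx"],d["cy"])
    cv2.imwrite(f"pics/{c}0.png",d["image"][:,:,::-1])
    for l in "tile_blue tile_green tile_sand sheet tray stand roof_near roof_far glaze_jar pile".split():
        for r in place_of(l,c)[:3]:
            u,v=r["point"][0]*512,r["point"][1]*384
            z={"tile_blue":.082,"tile_green":.082,"tile_sand":.012,"sheet":.02}.get(l,0)
            print(c,l,round(r["score"],2),round(u,1),round(v,1),atz(d,u,v,z).round(4))
E
```

```text
{'clock': 0.0, 'joints': array([ 1.04341901,  0.43522377,  0.0249876 ,  1.57406966, -0.011605  ,
        1.13400178, -0.07509   ]), 'dq': array([ 0.00215454,  0.00034992,  0.0022999 , -0.00057029,  0.00057426,
        0.00207147, -0.00117754]), 'joint_efforts': array([-2.52163200e-04, -6.67840862e+01,  9.85128209e-01, -3.14462042e+01,
       -6.05644472e-02,  4.28225286e-02,  2.08558299e-04]), 'position': array([ 0.25731058, -0.56902811,  0.22595527]), 'ee_rot': array([-3.06957394e+00, -6.61805367e-01,  7.32978202e-04]), 'force': array([ 0.10500489, -0.72027424,  0.51567139]), 'ft_torque': array([-0.01649541, -0.03312279,  0.02471662]), 'gripper_force': 0.0, 'width': 0.9990417925366549}
top [-2.13259252  2.17627403 -0.13997614] [0.33541693 0.09242462 1.49426088] 496.6957231883862 253.4789531118497 189.865423729332
top tile_blue 0.92 414.1 257.0 [ 0.3195 -0.3583  0.082 ]
top tile_blue 0.86 348.9 119.4 [ 0.7212 -0.1925  0.082 ]
top tile_blue 0.76 366.7 206.5 [ 0.4649 -0.2319  0.082 ]
top tile_green 0.96 370.7 169.5 [ 0.5717 -0.2487  0.082 ]
top tile_green 0.7 391.0 173.8 [ 0.5579 -0.30
[... 771 characters left out ...]
78.6 [ 0.3868 -0.4368  0.082 ]
scene tile_blue 0.84 210.0 175.3 [0.3559 0.0847 0.082 ]
scene tile_blue 0.81 169.8 246.5 [ 0.4707 -0.2482  0.082 ]
scene tile_green 0.74 198.5 259.2 [ 0.5602 -0.2486  0.082 ]
scene tile_sand 0.79 281.8 186.5 [0.5245 0.245  0.012 ]
scene sheet 0.98 232.1 221.3 [ 0.498  -0.0082  0.02  ]
scene tray 0.58 281.6 193.3 [0.535  0.2255 0.    ]
scene stand 0.56 188.1 277.1 [ 0.5192 -0.2447  0.    ]
scene roof_near 0.58 150.8 261.0 [ 0.3974 -0.2483  0.    ]
scene roof_far 0.95 175.0 281.3 [ 0.5006 -0.2745  0.    ]
scene glaze_jar 0.57 305.9 254.4 [ 0.7354 -0.0044 -0.    ]
scene pile 0.91 308.1 155.1 [0.4952 0.502  0.    ]
scene pile 0.28 286.6 194.1 [0.5509 0.23   0.    ]
```

View pics/top0.png

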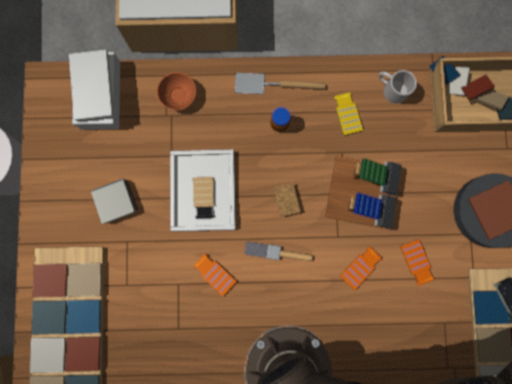

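View pics/scene0.png

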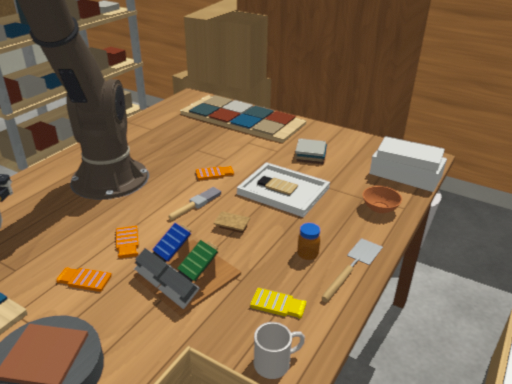

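Candidate look-alikes of the blue tile: the orange ones at top (361,268), (417,262) and (216,274), the yellow one at (348,114), and the blue one at (367,206). Only (367,206) is blue and sits under the near dark roof, so that's the one meant. Next I enlarge it to confirm and measure outlines.

Run:
```python
from h import *
T=cam("top");S=cam("scene")
def up(i,x,y,w,h,f): return cv2.resize(i[y:y+h,x:x+w,::-1],None,fx=f,fy=f,interpolation=cv2.INTER_CUBIC)
a=up(T["image"],160,145,260,90,3);b=up(S["image"],130,160,200,76*2,2)
c=up(S["image"],130,215,100,75,4)[:300,:380]
b=b[:300,:400]; row=np.hstack([b,c]); 
cv2.imwrite("pics/crop.png",np.vstack([a,row]))
for l,z,n in(("sheet",.026,1),("tile_sand",.024,1),("tile_blue",.1,3),("tile_green",.1,1),("tray",.026,1),("stand",.012,1)):
    for r in trace(l,"top")[:n]:
        m=r["region"].astype(np.uint8); c=max(cv2.findContours(m,0,1)[0],key=len)
        box=cv2.boxPoints(cv2.minAreaRect(c))
        P=np.array([atz(T,u+.0,v+.0,z)[:2] for u,v in box]); e=[P[1]-P[0],P[2]-P[1]]
        print(l,round(r["score"],2),m.sum(),box.round(1).tolist(),"ctr",P.mean(0).round(4),[(round(np.linalg.norm(k),3),round(np.degrees(np.arctan2(k[1],k[0])),1)) for k in e])
for l in("tile_blue","tile_green","tile_sand","sheet","roof_near","roof_far","glaze_jar"):
    A=place_of(l,"top");B=place_of(l,"scene");best=None
    for r in A:
        for q in B:
            d1=ray(T,r["point"][0]*512,r["point"][1]*384);d2=ray(S,q["point"][0]*512,q["point"][1]*384)
            t=np.linalg.lstsq(np.c_[d1,-d2],S["p"]-T["p"],rcond=None)[0]
            X,Y=T["p"]+d1*t[0],S["p"]+d2*t[1]; g=np.linalg.norm(X-Y)
            if g<.02: print(l,round(r["score"],2),round(q["score"],2),((X+Y)/2).round(4),"gap",round(g,4))
```

```text
sheet 0.8 608 [[273.0, 186.6999969482422], [293.20001220703125, 182.0], [300.1000061035156, 211.8000030517578], [279.8999938964844, 216.5]] ctr [ 0.4967 -0.0076] [(np.float64(0.062), np.float64(-78.1)), (np.float64(0.091), np.float64(-168.9))]
tile_sand 0.71 802 [[193.0, 175.0], [213.0, 175.0], [213.0, 218.0], [193.0, 218.0]] ctr [0.5104 0.241 ] [(np.float64(0.06), np.float64(-91.2)), (np.float64(0.129), np.float64(179.4))]
tile_blue 0.94 765 [[339.5, 273.5], [368.0, 245.0], [383.0, 260.0], [354.5, 288.5]] ctr [ 0.2961 -0.2044] [(np.float64(0.113), np.float64(-47.2)), (np.float64(0.058), np.float64(-136.9))]
tile_blue 0.82 862 [[399.3999938964844, 245.39999389648438], [418.8999938964844, 237.6999969482422], [435.1000061035156, 278.29998779296875], [415.70001220703125, 286.1000061035156]] ctr [ 0.3064 -0.3604] [(np.float64(0.059), np.float64(-69.8)), (np.float64(0.119), np.float64(-161.4))]
tile_blue 0.69 613 [[351.20001220703125, 212.3000030517578], [356.5, 191.10000610351562], [385.6000061035156, 198.39999389648438], [380.3999938964844, 219.60000610351562]] ctr [ 0.4665 -0.2327] [(n
[... 792 characters left out ...]
0.2425] [(np.float64(0.206), np.float64(-12.2)), (np.float64(0.206), np.float64(-101.5))]
tile_blue 0.9 0.6 [ 0.2811 -0.2171  0.0051] gap 0.0002
tile_blue 0.86 0.6 [ 0.2635  0.2005 -0.0042] gap 0.0098
tile_blue 0.82 0.84 [ 0.3157 -0.3883 -0.0047] gap 0.008
tile_blue 0.78 0.91 [ 0.7415 -0.2057  0.0038] gap 0.0071
tile_blue 0.75 0.9 [ 0.4691 -0.2354  0.0776] gap 0.0068
tile_green 0.96 0.96 [ 0.5619 -0.2493  0.0756] gap 0.0016
tile_sand 0.81 0.83 [0.5294 0.2386 0.0077] gap 0.0061
sheet 0.76 0.79 [ 0.4965 -0.0081  0.0218] gap 0.0121
roof_near 0.97 0.71 [ 0.4525 -0.2945  0.0676] gap 0.008
roof_far 0.97 0.85 [ 0.5496 -0.3162  0.0665] gap 0.0005
glaze_jar 0.63 0.74 [0.7349 0.0022 0.0069] gap 0.0059
```

View pics/crop.png

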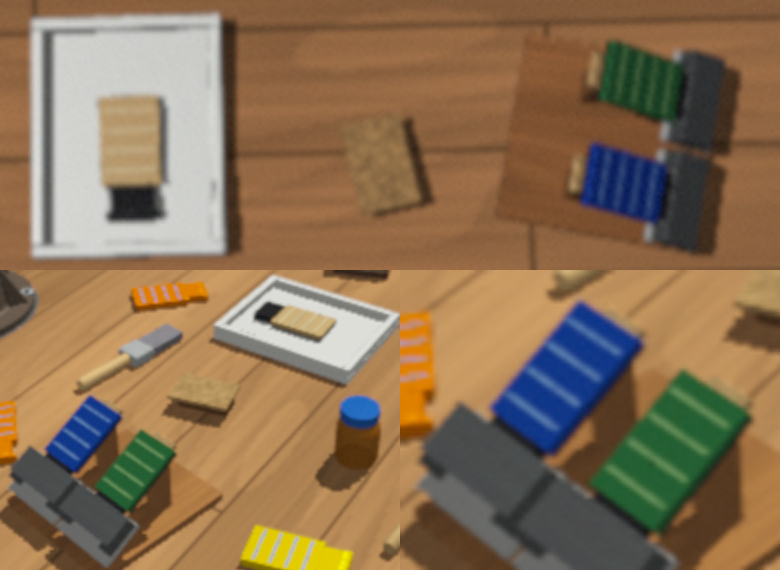

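The crop confirms it: the blue striped tile, top view (367,206), is under the near roof beside the green one at (374,172). The sheet is at (286,201) and the sand plate at (203,192), with its tongue toward the robot.

```bash
cat > to.py <<'E'
# python3 to.py x y z yaw_deg tilt_deg : turn (first) and then shift needed, in row units
import sys; from h import *
def need(x,y,z,yaw,tilt=0):
    s=observe(); A=R.from_rotvec(s["ee_rot"])
    c,d=np.cos(np.radians(yaw)),np.sin(np.radians(yaw))
    M=np.c_[[c,d,0],[d,-c,0],[0,0,-1]]
    B=R.from_matrix(M)*R.from_euler("y",tilt,degrees=True)
    rot=np.degrees((A.inv()*B).as_rotvec())/4
    sh=B.inv().apply(np.array([x,y,z])-s["position"])/.02
    print("t",round(s["clock"],2),"pos",s["position"].round(4),"w",round(s["width"],3),"gf",round(float(s["gripper_force"]),1),"F",s["force"].round(1),"j",s["joints"].round(2),"\n turn",rot.round(2),"then shift",sh.round(2))
need(*map(float,sys.argv[1:]))
E
python3 to.py .4966 -.008 .12 11
```

```text
t 2.2 pos [ 0.2576 -0.5695  0.2267] w 0.998 gf 0.0 F [-1.1  0.2 -0.6] j [ 1.04  0.43  0.03  1.57 -0.01  1.13 -0.08] 
 turn [ 0.   -0.    3.33] then shift [ 17.09 -25.28   5.34]
```

```bash
python3 -m handwheel '[[0,0,0,0,0,0.83],[0,0,0,0,0,0.83],[0,0,0,0,0,0.83],[0,0,0,0,0,0.83],[0.65,-1,0,0,0,0],[0.65,-1,0,0,0,0],[0.65,-1,0,0,0,0],[0.65,-1,0,0,0,0]]' 1
python3 -m handwheel '[[0.65,-1,0,0,0,0],[0.65,-1,0,0,0,0],[0.65,-1,0,0,0,0],[0.65,-1,0,0,0,0],[0.65,-1,0,0,0,0],[0.65,-1,0,0,0,0],[0.65,-1,0,0,0,0],[0.65,-1,0,0,0,0]]'
python3 -m handwheel '[[0.65,-1,0.2,0,0,0],[0.65,-1,0.2,0,0,0],[0.65,-1,0.2,0,0,0],[0.65,-1,0.3,0,0,0],[0.65,-1,0.4,0,0,0],[0.65,-1,0.5,0,0,0],[0.65,-1,0.5,0,0,0],[0.65,-1,0.5,0,0,0]]'
python3 to.py .4966 -.008 .06 11
```

```text
clock: 2.87
position: [0.2935, -0.48, 0.2267]
ee_rot: [3.127, 0.302, 0.0]
force: [0.3, 0.1, -0.3]
width: 1.001
gripper_force: 0.0
clock: 3.53
position: [0.365, -0.303, 0.227]
ee_rot: [3.127, 0.303, 0.001]
force: [1.2, -0.5, 0.1]
width: 1.0
gripper_force: 0.0
clock: 4.2
position: [0.4365, -0.126, 0.1706]
ee_rot: [3.127, 0.302, 0.001]
force: [0.0, -0.1, 0.2]
width: 0.996
gripper_force: 0.0
t 4.2 pos [ 0.4365 -0.126   0.1706] w 0.996 gf 0.0 F [ 0.  -0.1  0.2] j [ 0.32  0.23 -0.19  2.03  0.06  0.88 -1.28] 
 turn [ 0.01 -0.01  0.01] then shift [ 4.08 -5.22  5.53]
```

```bash
python3 -m handwheel '[[0.8,-1,0.8,0,0,0],[0.8,-1,0.8,0,0,0],[0.8,-1,0.8,0,0,0],[0.8,-1,0.8,0,0,0],[0.8,-1,0.8,0,0,0],[0.1,-0.2,0.8,0,0,0],[0,0,0.7,0,0,0],[0,0,0,0,0,0]]'
python3 to.py .4966 -.008 .016 11
python3 - <<'E'
from h import *
S=cam("scene")
cv2.imwrite("pics/sh.png",cv2.resize(S["image"][150:270,160:310,::-1],None,fx=4,fy=4,interpolation=cv2.INTER_CUBIC))
E
```

```text
clock: 4.87
position: [0.4952, -0.0086, 0.0585]
ee_rot: [-3.126, -0.305, 0.006]
force: [-0.2, 0.3, 1.0]
width: 0.999
gripper_force: 0.0
t 4.87 pos [ 0.4952 -0.0086  0.0585] w 0.999 gf 0.0 F [-0.2  0.3  1. ] j [ 0.07  0.46 -0.21  2.05  0.15  0.65 -1.61] 
 turn [-0.01  0.05  0.04] then shift [ 0.08 -0.02  2.12]
```

View pics/sh.png

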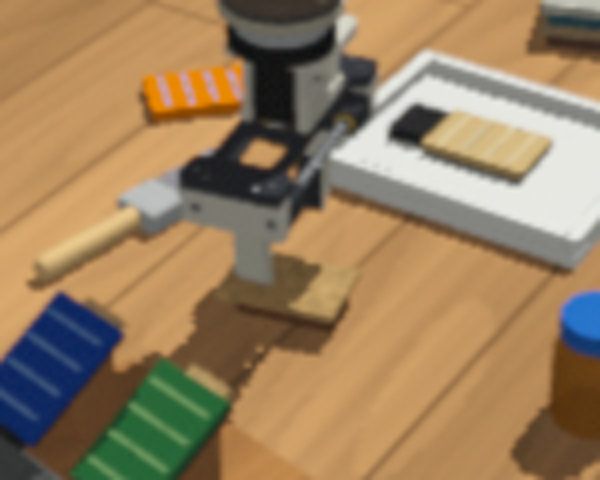

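The gripper is centred over the sheet, with the finger at (255,255) outside its near long edge. I'll go down and grip.

```bash
python3 -m handwheel '[[0.05,0,0.7,0,0,0],[0,0,0.7,0,0,0],[0,0,0.7,0,0,0],[0,0,0,0,0,0]]'
python3 to.py .4966 -.008 .016 11
python3 -m handwheel '[[0,0,0,0,0,0],[0,0,0,0,0,0],[0,0,0,0,0,0],[0,0,0,0,0,0],[0,0,0,0,0,0],[0,0,0,0,0,0],[0,0,0,0,0,0],[0,0,0,0,0,0]]' 0 10
```

```text
clock: 5.25
position: [0.4968, -0.0098, 0.0179]
ee_rot: [3.127, 0.301, -0.003]
force: [-0.8, -0.2, -0.1]
width: 0.998
gripper_force: 0.0
t 5.25 pos [ 0.4968 -0.0098  0.0179] w 0.998 gf 0.0 F [-0.8 -0.2 -0.1] j [ 0.05  0.53 -0.18  2.08  0.18  0.55 -1.64] 
 turn [ 0.    0.03 -0.  ] then shift [ 0.01 -0.09  0.1 ]
clock: 5.92
position: [0.4979, -0.0091, 0.0192]
ee_rot: [3.127, 0.303, 0.001]
force: [-1.0, -0.9, 6.8]
width: 0.654
gripper_force: 10.0
```

```bash
python3 -m handwheel '[[0,0,-0.5,0,0,0],[0,0,-1,0,0,0],[0,0,-1,0,0,0],[0,0,-1,0,0,0],[0,0,-0.5,0,0,0.7],[0,0,0,0,0,0.7],[0,0,0,0,0,0.7],[0,0,0,0,0,0.65]]'
python3 to.py .528 .240 .07 0
python3 - <<'E'
from h import *
S=cam("scene")
cv2.imwrite("pics/sh2.png",cv2.resize(S["image"][130:250,180:330,::-1],None,fx=4,fy=4,interpolation=cv2.INTER_CUBIC))
E
```

```text
clock: 6.58
position: [0.4976, -0.009, 0.0997]
ee_rot: [-3.142, 0.002, -0.001]
force: [-0.0, -0.2, -0.7]
width: 0.649
gripper_force: 10.0
t 6.58 pos [ 0.4976 -0.009   0.0997] w 0.649 gf 10.0 F [-0.  -0.2 -0.7] j [ 0.04  0.39 -0.17  2.02  0.1   0.74 -1.76] 
 turn [-0.   -0.01 -0.02] then shift [  1.52 -12.45   1.48]
```

View pics/sh2.png

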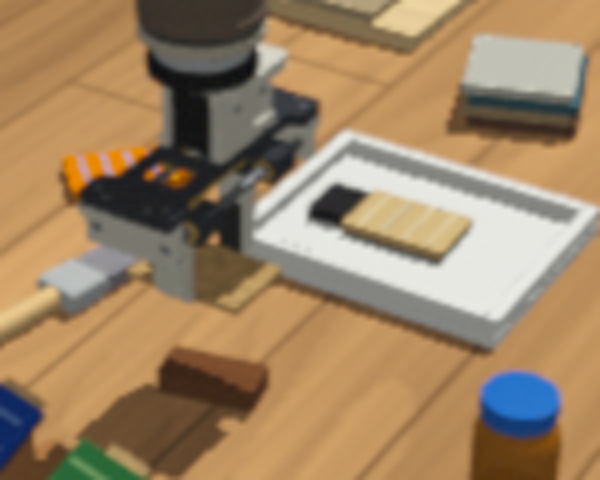

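The sheet hangs level between the fingers, clear of its riser at (213,378). I'll carry it over the sand tile.

```bash
python3 -m handwheel '[[0,-0.5,0,0,0,0],[0.2,-1,0,0,0,0],[0.2,-1,0,0,0,0],[0.2,-1,0,0,0,0],[0.2,-1,0,0,0,0],[0.2,-1,0,0,0,0],[0.2,-1,0,0,0,0],[0.2,-1,0,0,0,0]]'
python3 -m handwheel '[[0.2,-1,0,0,0,0],[0,-1,0,0,0,0],[0,-1,0,0,0,0],[0,-1,0.1,0,0,0],[0,-0.7,0.4,0,0,0],[0,-0.3,0.6,0,0,0],[0,0,0.4,0,0,0],[0,0,0,0,0,0]]'
python3 -m handwheel '[[0,0,0,0,0,0]]'
python3 to.py .529 .240 .026 0
python3 - <<'E'
from h import *
T=cam("top");S=cam("scene")
f=lambda i:cv2.resize(i[:,:,::-1],None,fx=4,fy=4,interpolation=cv2.INTER_CUBIC)
cv2.imwrite("pics/pl.png",np.hstack([f(T["image"][140:240,160:250]),f(S["image"][140:240,220:325])]))
E
```

```text
clock: 7.3
position: [0.5251, 0.143, 0.0989]
ee_rot: [-3.141, -0.005, 0.001]
force: [-0.1, -0.3, -0.5]
width: 0.656
gripper_force: 10.0
clock: 7.97
position: [0.5277, 0.2395, 0.066]
ee_rot: [3.139, 0.002, -0.006]
force: [-0.6, -0.2, 0.0]
width: 0.651
gripper_force: 10.0
clock: 8.05
position: [0.5288, 0.239, 0.0675]
ee_rot: [3.139, -0.0, -0.003]
force: [0.2, -0.4, -0.6]
width: 0.657
gripper_force: 10.0
t 8.05 pos [0.5288 0.239  0.0675] w 0.657 gf 10.0 F [ 0.2 -0.4 -0.6] j [-0.39  0.55 -0.18  1.84  0.14  0.77 -2.21] 
 turn [ 0.03  0.03 -0.  ] then shift [ 0.01 -0.05  2.08]
```

View pics/pl.png

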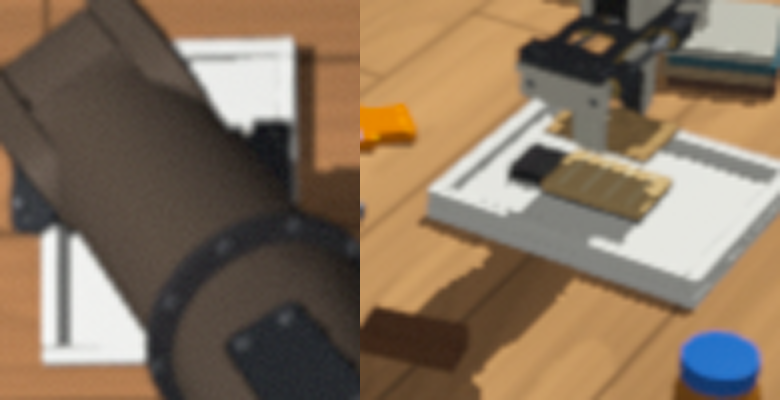

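The sheet, at (610,130) on the right, hovers parallel above the sand plate at (610,185). I'll lower it.

```bash
python3 -m handwheel '[[0,-0.05,0.7,0,0,0],[0,0,0.7,0,0,0],[0,0,0.5,0,0,0],[0,0,0.1,0,0,0],[0,0,0,0,0,0],[0,0,0,0,0,0]]'
python3 to.py .529 .240 .026 0
```

```text
clock: 8.65
position: [0.5297, 0.2418, 0.0292]
ee_rot: [-3.141, -0.001, -0.001]
force: [-1.0, -0.6, -0.1]
width: 0.652
gripper_force: 10.0
t 8.65 pos [0.5297 0.2418 0.0292] w 0.652 gf 10.0 F [-1.  -0.6 -0.1] j [-0.4   0.6  -0.17  1.86  0.15  0.69 -2.23] 
 turn [-0.   -0.01  0.01] then shift [-0.03  0.09  0.16]
```

```bash
python3 -m handwheel '[[0,0.05,0.1,0,0,0],[0,0,0.07,0,0,0],[0,0,0,0,0,0],[0,0,0,0,0,0]]'
python3 -m handwheel '[[0,0,0,0,0,0],[0,0,0,0,0,0],[0,0,0,0,0,0],[0,0,0,0,0,0]]' 0.8
python3 -m handwheel '[[0,0,0,0,0,0],[0,0,-0.5,0,0,0],[0,0,-1,0,0,0],[0,0,-1,0,0,0],[0,0,-1,0,0,0],[0,0,-1,0,0,0]]' 1
python3 -m handwheel '[[0,1,-1,0,0,0],[0,1,-0.5,0,0,0],[0,1,0,0,0,-1],[0,1,0,0,0,-1],[0,1,0,0,0,-1],[0,1,0,0,0,-1],[0,1,0,0,0,-1],[0,1,0,0,0,-1]]'
```

```text
clock: 8.98
position: [0.5295, 0.241, 0.0255]
ee_rot: [-3.142, -0.001, -0.0]
force: [-0.1, -0.6, -0.2]
width: 0.652
gripper_force: 10.0
clock: 9.32
position: [0.5294, 0.241, 0.0254]
ee_rot: [-3.142, -0.002, -0.0]
force: [-0.5, -0.1, -0.3]
width: 0.796
gripper_force: 0.0
clock: 9.82
position: [0.5293, 0.241, 0.117]
ee_rot: [-3.141, -0.002, -0.0]
force: [0.8, 0.2, -0.1]
width: 1.0
gripper_force: 0.0
clock: 10.48
position: [0.5501, 0.0826, 0.1462]
ee_rot: [3.071, 0.66, 0.001]
force: [0.2, 0.2, -0.4]
width: 1.001
gripper_force: 0.0
```

```bash
cat > fit.py <<'E'
from h import *
from scipy.optimize import minimize
C={"top":cam("top"),"scene":cam("scene")}
box={"top":(335,150,60,75),"scene":(145,215,80,75)}
M={}
for n in C:
    im=cv2.imread(f"pics/{n}0.png"); hsv=cv2.cvtColor(im,cv2.COLOR_BGR2HSV); x,y,w,h=box[n]
    for t,(lo,hi) in {"b":(105,130),"g":(50,90)}.items():
        m=cv2.inRange(hsv,(lo,90,30),(hi,255,255)); k=np.zeros_like(m); k[y:y+h,x:x+w]=m[y:y+h,x:x+w]
        k=cv2.morphologyEx(k,cv2.MORPH_CLOSE,np.ones((5,5))); M[n,t]=cv2.resize(k,None,fx=4,fy=4)>127
        print(n,t,(k>0).sum())
cor=np.array([[a,b,c] for a in(-.045,.045) for b in(-.03,.03) for c in(0,.012)])
def cost(p):
    e=0; Rs=R.from_euler("z",p[2],degrees=True); Rt=Rs*R.from_euler("y",-30,degrees=True)
    for t,yy in(("b",.05),("g",-.05)):
        P=np.r_[p[:2],.082]+Rs.apply([0,yy,0])+Rt.apply(cor)
        for n in C:
            uv=(np.array([proj(C[n],q) for q in P])+.5)*4
            k=np.zeros((384*4,512*4),np.uint8); cv2.fillConvexPoly(k,cv2.convexHull(np.rint(uv*16).astype(np.int32)),1,shift=4)
            k=k>0; e+=1-(k&M[n,t]).sum()/(k|M[n,t]).sum()
    return e/4
p0=np.array([.516,-.2405,78])
r=minimize(cost,p0,method="Nelder-Mead",options=dict(initial_simplex=[p0,p0+[.008,0,0],p0+[0,.008,0],p0+[0,0,5]],xatol=1e-4,fatol=1e-4))
print(r.x,r.fun); Rs=R.from_euler("z",r.x[2],degrees=True)
print("blue",np.r_[r.x[:2],.082]+Rs.apply([0,.05,0]))
E
python3 fit.py
python3 - <<'E'
from h import *
T=cam("top");S=cam("scene")
f=lambda i:cv2.resize(i[:,:,::-1],None,fx=4,fy=4,interpolation=cv2.INTER_CUBIC)
cv2.imwrite("pics/pl2.png",np.hstack([f(T["image"][140:240,160:250]),f(S["image"][140:240,220:325])]))
E
```

```text
top b 539
top g 481
scene b 701
scene g 781
[ 0.51373906 -0.24262202 77.42095812] 0.13691147771310652
blue [ 0.46493924 -0.2317327   0.082     ]
```

View pics/pl2.png

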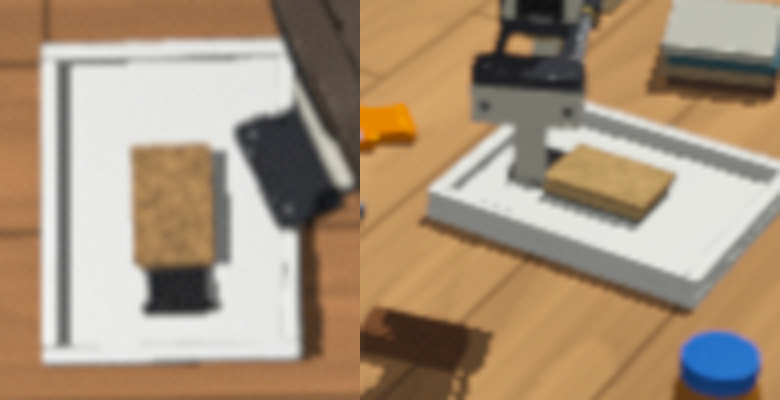

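The sheet lies squarely on the sand plate: in the left view its corners run from (132,145) to (212,266), and the tongue shows below it. Now for the blue tile.

```bash
cat > blue.py <<'E'
# tool target: tile x, y offset, height of tip above underside (m)
import sys; from h import *
import to
E
sed -i 's/^need(/if __name__=="__main__": need(/' to.py
cat > blue.py <<'E'
import sys; from h import *; from to import need
b,yaw=np.array([.465,-.2317,.082]),77.4
Rt=R.from_euler("z",yaw,degrees=True)*R.from_euler("y",-30,degrees=True)
a=list(map(float,sys.argv[1:])); print(b+Rt.apply(a)); need(*(b+Rt.apply(a)),yaw,30)
E
python3 blue.py 0 0 .1
```

```text
[ 0.45409284 -0.28049584  0.16860254]
t 10.68 pos [0.5503 0.0833 0.1459] w 0.999 gf 0.0 F [0.  1.2 0.3] j [-0.05  0.42 -0.27  1.82  0.14  0.91 -1.53] 
 turn [  3.5    6.94 -13.05] then shift [-15.72  -0.73 -10.38]
```

```bash
python3 -m handwheel '[[0,0,0,0.233,0.463,-0.87],[0,0,0,0.233,0.463,-0.87],[0,0,0,0.233,0.463,-0.87],[0,0,0,0.233,0.463,-0.87],[0,0,0,0.233,0.463,-0.87],[0,0,0,0.233,0.463,-0.87],[0,0,0,0.233,0.463,-0.87],[0,0,0,0.233,0.463,-0.87]]' 0.82
python3 -m handwheel '[[0,0,0,0.233,0.463,-0.87],[0,0,0,0.233,0.463,-0.87],[0,0,0,0.233,0.463,-0.87],[0,0,0,0.233,0.463,-0.87],[0,0,0,0.233,0.463,-0.87],[0,0,0,0.233,0.463,-0.87],[0,0,0,0.233,0.463,-0.87],[0,0,0,0,0,0]]'
python3 -m handwheel '[[0,0,-1,0,0,0],[0,0,-1,0,0,0],[0,0,-1,0,0,0],[-0.5,0,-1,0,0,0],[-1,0,-1,0,0,0],[-1,0,-1,0,0,0],[-1,0,-1,0,0,0],[-1,0,-1,0,0,0]]'
python3 blue.py 0 0 .1
```

```text
clock: 11.35
position: [0.5498, 0.0854, 0.146]
ee_rot: [-2.641, -1.298, -0.334]
force: [0.2, -0.3, 0.1]
width: 0.818
gripper_force: 0.0
clock: 12.02
position: [0.5502, 0.083, 0.1448]
ee_rot: [-2.148, -1.725, -0.577]
force: [1.3, -1.9, 0.6]
width: 0.821
gripper_force: 0.0
clock: 12.68
position: [0.5156, -0.0702, 0.2398]
ee_rot: [-2.151, -1.725, -0.574]
force: [1.1, -1.0, 0.1]
width: 0.821
gripper_force: 0.0
[ 0.45409284 -0.28049584  0.16860254]
t 12.68 pos [ 0.5156 -0.0702  0.2398] w 0.821 gf 0.0 F [ 1.1 -1.   0.1] j [ 1.03  0.48 -0.89  1.78 -0.18  1.04  0.07] 
 turn [-0.02  0.02  0.01] then shift [-11.25  -0.71  -2.38]
```

```bash
python3 -m handwheel '[[-1,0,-1,0,0,0],[-1,0,-1,0,0,0],[-1,0,-0.4,0,0,0],[-1,-0.2,0,0,0,0],[-1,-0.2,0,0,0,0],[-1,-0.2,0,0,0,0],[-1,-0.1,0,0,0,0],[-1,0,0,0,0,0]]'
python3 -m handwheel '[[-1,0,0,0,0,0],[-1,0,0,0,0,0],[-1,0,0,0,0,0],[-0.2,0,0,0,0,0],[0,0,0.7,0,0,0],[0,0,0.8,0,0,0],[0,0,0.5,0,0,0],[0,0,0,0,0,0]]'
python3 blue.py 0 0 -.004
python3 - <<'E'
from h import *
T=cam("top");S=cam("scene")
f=lambda i:cv2.resize(i[:,:,::-1],None,fx=4,fy=4,interpolation=cv2.INTER_CUBIC)
cv2.imwrite("pics/bl.png",np.hstack([f(T["image"][150:250,320:405]),f(S["image"][200:300,130:235])]))
E
```

```text
clock: 13.35
position: [0.4671, -0.2263, 0.2002]
ee_rot: [-2.15, -1.726, -0.574]
force: [0.1, -0.1, -0.6]
width: 0.824
gripper_force: 0.0
clock: 14.02
position: [0.459, -0.2588, 0.1326]
ee_rot: [-2.146, -1.725, -0.576]
force: [-0.2, 0.3, 0.3]
width: 0.82
gripper_force: 0.0
[ 0.46543629 -0.22974817  0.0785359 ]
t 14.02 pos [ 0.459  -0.2588  0.1326] w 0.82 gf 0.0 F [-0.2  0.3  0.3] j [ 1.23  0.69 -0.78  1.72 -0.03  1.07  0.34] 
 turn [-0.06 -0.03  0.04] then shift [-0.06 -0.01  3.08]
```

View pics/bl.png

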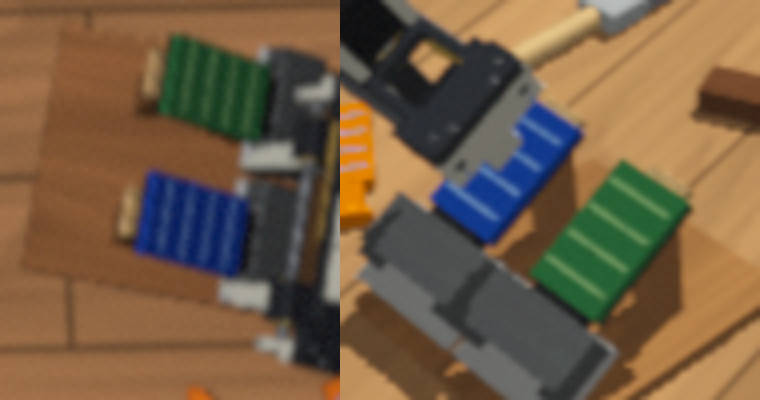

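In the right view the far finger, at (500,160), sits along the blue plate. In the top view the finger tips at (270,155) and (245,293) straddle it once parallax is allowed for. I'll descend.

```bash
python3 -m handwheel '[[-0.05,0,0.6,0,0,0],[0,0,0.6,0,0,0],[0,0,0.6,0,0,0],[0,0,0.5,0,0,0],[0,0,0.4,0,0,0],[0,0,0.2,0,0,0],[0,0,0,0,0,0],[0,0,0,0,0,0]]'
python3 blue.py 0 0 -.004
```

```text
clock: 14.78
position: [0.4659, -0.2336, 0.0833]
ee_rot: [-2.15, -1.726, -0.576]
force: [0.3, 0.6, 0.5]
width: 0.819
gripper_force: 0.0
[ 0.46543629 -0.22974817  0.0785359 ]
t 14.78 pos [ 0.4659 -0.2336  0.0833] w 0.819 gf 0.0 F [0.3 0.6 0.5] j [ 1.19  0.74 -0.76  1.79 -0.01  0.94  0.32] 
 turn [-0.01  0.    0.03] then shift [ 0.04 -0.06  0.3 ]
```

```bash
python3 -m handwheel '[[0,0,0.2,0,0,0],[0,0,0.1,0,0,0],[0,0,0,0,0,0]]'
python3 -m handwheel '[[0,0,0,0,0,0],[0,0,0,0,0,0],[0,0,0,0,0,0],[0,0,0,0,0,0],[0,0,0,0,0,0]]' 0 8
python3 blue.py 0 0 -.004
```

```text
clock: 15.03
position: [0.4662, -0.2303, 0.0777]
ee_rot: [-2.149, -1.726, -0.576]
force: [0.3, 0.7, 0.6]
width: 0.82
gripper_force: 0.0
clock: 15.45
position: [0.4664, -0.2306, 0.078]
ee_rot: [-2.15, -1.726, -0.576]
force: [-0.5, 0.4, 0.9]
width: 0.65
gripper_force: 8.0
[ 0.46543629 -0.22974817  0.0785359 ]
t 15.45 pos [ 0.4664 -0.2306  0.078 ] w 0.65 gf 8.0 F [-0.5  0.4  0.9] j [ 1.18  0.74 -0.76  1.8  -0.01  0.93  0.32] 
 turn [-0.01  0.    0.03] then shift [ 0.04 -0.06 -0.01]
```

```bash
python3 -m handwheel '[[0,0,0,0,0,0],[0,0,0,0,0,0],[0,0,-0.04,0,0,0]]' 0 45
python3 -m handwheel '[[0.15,0,0,0,0,0],[0.15,0,0,0,0,0],[0.15,0,0,0,0,0],[0.1,0,0,0,0,0]]'
python3 blue.py 0.012 0 -.004
```

```text
clock: 15.7
position: [0.4661, -0.2307, 0.0784]
ee_rot: [-2.149, -1.726, -0.576]
force: [-0.1, 0.4, -1.3]
width: 0.643
gripper_force: 45.0
clock: 16.03
position: [0.4682, -0.2217, 0.084]
ee_rot: [-2.15, -1.725, -0.576]
force: [1.1, 1.6, -1.9]
width: 0.646
gripper_force: 45.0
[ 0.4677033  -0.21960614  0.0845359 ]
t 16.03 pos [ 0.4682 -0.2217  0.084 ] w 0.646 gf 45.0 F [ 1.1  1.6 -1.9] j [ 1.18  0.73 -0.77  1.81 -0.02  0.92  0.31] 
 turn [-0.01  0.01  0.02] then shift [ 0.1  -0.05  0.02]
```

```bash
python3 -m handwheel '[[0.3,0,0,0,0,0],[0.5,0,-0.02,0,0,0],[0.5,0,-0.02,0,0,0],[0.7,0,-0.02,0,0,0],[0.7,0,0,0,0,0],[0.7,0,-0.1,0,0,0],[0.7,0,-0.3,0,0,0],[0,0,-0.5,0,0,0]]'
python3 - <<'E'
from h import *
T=cam("top");S=cam("scene")
f=lambda i:cv2.resize(i[:,:,::-1],None,fx=4,fy=4,interpolation=cv2.INTER_CUBIC)
cv2.imwrite("pics/bl2.png",np.hstack([f(T["image"][150:250,310:395]),f(S["image"][190:290,130:235])]))
E
python3 to.py .53 .24 .1 0
```

```text
clock: 16.7
position: [0.4821, -0.1573, 0.144]
ee_rot: [-2.144, -1.731, -0.577]
force: [1.1, 0.8, -2.1]
width: 0.649
gripper_force: 45.0
t 16.8 pos [ 0.4825 -0.1622  0.1435] w 0.647 gf 45.0 F [ 1.  -0.5 -2.5] j [ 1.14  0.62 -0.83  1.84 -0.09  0.95  0.23] 
 turn [-5.01 -6.32 18.92] then shift [  2.37 -20.11   2.18]
```

View pics/bl2.png

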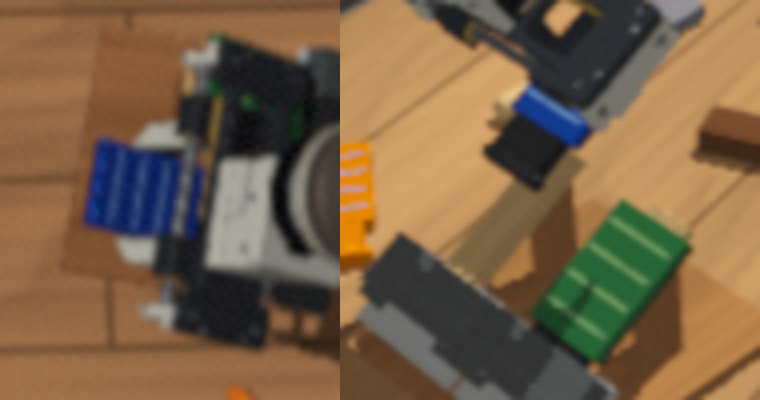

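The blue tile is out of the holder and held, its tongue visible at (525,155); the green tile is still in place at (615,280). I'll raise it, move clear of the stand, then turn it level.

```bash
python3 -m handwheel '[[0.5,0,-0.7,0,0,0],[0.5,0,-0.8,0,0,0],[0.8,0,0.2,0,0,0],[0.85,0,0.5,0,0,0],[0.85,0,0.5,0,0,0],[0.85,0,0.5,0,0,0],[0.85,0,0.5,0,0,0],[0.85,0,0.5,0,0,0]]'
python3 -m handwheel '[[0.85,0,0.5,0,0,0],[0.5,0,0.3,-0.12,-0.15,0.45],[0,0,0,-0.24,-0.3,0.9],[0,0,0,-0.24,-0.3,0.9],[0,0,0,-0.24,-0.3,0.9],[0,0,0,-0.24,-0.3,0.9],[0,0,0,-0.24,-0.3,0.9],[0,0,0,-0.24,-0.3,0.9]]'
python3 -m handwheel '[[0,0,0,-0.24,-0.3,0.9],[0,0,0,-0.24,-0.3,0.9],[0,0,0,-0.24,-0.3,0.9],[0,0,0,-0.24,-0.3,0.9],[0,0,0,-0.24,-0.3,0.9],[0,0,0,-0.24,-0.3,0.9],[0,0,0,-0.24,-0.3,0.9],[0,0,0,-0.24,-0.3,0.9]]'
python3 to.py .53 .24 .08 0
```

```text
clock: 17.47
position: [0.5061, -0.0451, 0.1805]
ee_rot: [-2.148, -1.726, -0.575]
force: [1.2, 0.3, -2.7]
width: 0.652
gripper_force: 45.0
clock: 18.13
position: [0.5125, -0.0154, 0.1801]
ee_rot: [-2.575, -1.277, -0.424]
force: [-0.0, 0.1, -2.8]
width: 0.648
gripper_force: 45.0
clock: 18.8
position: [0.5124, -0.0152, 0.18]
ee_rot: [-2.962, -0.613, -0.202]
force: [0.3, 1.2, -2.6]
width: 0.651
gripper_force: 45.0
t 18.8 pos [ 0.5124 -0.0152  0.18  ] w 0.651 gf 45.0 F [ 0.3  1.2 -2.6] j [ 0.42  0.3  -0.48  1.96  0.01  0.8  -1.21] 
 turn [-1.59 -1.92  5.84] then shift [  0.88 -12.76   5.  ]
```

```bash
python3 -m handwheel '[[0,0,0,-0.26,-0.32,0.97],[0,0,0,-0.26,-0.32,0.97],[0,0,0,-0.26,-0.32,0.97],[0,0,0,-0.26,-0.32,0.97],[0,0,0,-0.26,-0.32,0.97],[0,0,0,-0.26,-0.32,0.97],[0,-0.5,0,0,0,0],[0.1,-1,0,0,0,0]]'
python3 -m handwheel '[[0.1,-1,0,0,0,0],[0.1,-1,0,0,0,0],[0.1,-1,0,0,0,0],[0.1,-1,0,0,0,0],[0.1,-1,0,0,0,0],[0.1,-1,0,0,0,0],[0.1,-1,0,0,0,0],[0.1,-1,0.3,0,0,0]]'
python3 -m handwheel '[[0,-1,0.5,0,0,0],[0,-0.8,0.7,0,0,0],[0,-0.5,0.8,0,0,0],[0,-0.3,0.7,0,0,0],[0,0,0.5,0,0,0],[0,0,0,0,0,0],[0,0,0,0,0,0]]'
python3 to.py .53 .241 .07 0
python3 - <<'E'
from h import *
T=cam("top");S=cam("scene")
f=lambda i:cv2.resize(i[:,:,::-1],None,fx=4,fy=4,interpolation=cv2.INTER_CUBIC)
cv2.imwrite("pics/bl3.png",np.hstack([f(T["image"][140:240,160:250]),f(S["image"][120:235,220:325])[:400]]))
E
```

```text
clock: 19.47
position: [0.5145, 0.0131, 0.1799]
ee_rot: [-3.14, -0.005, -0.001]
force: [0.3, -0.4, -1.8]
width: 0.642
gripper_force: 45.0
clock: 20.13
position: [0.5302, 0.176, 0.1755]
ee_rot: [-3.138, -0.01, -0.004]
force: [0.3, 0.3, -2.2]
width: 0.651
gripper_force: 45.0
clock: 20.72
position: [0.5302, 0.225, 0.111]
ee_rot: [-3.14, -0.006, -0.001]
force: [1.0, 0.2, -0.9]
width: 0.647
gripper_force: 45.0
t 20.72 pos [0.5302 0.225  0.111 ] w 0.647 gf 45.0 F [ 1.   0.2 -0.9] j [-0.23  0.51 -0.37  1.8   0.23  0.87 -2.27] 
 turn [-0.02 -0.01  0.06] then shift [-0.01 -0.8   2.05]
```

View pics/bl3.png

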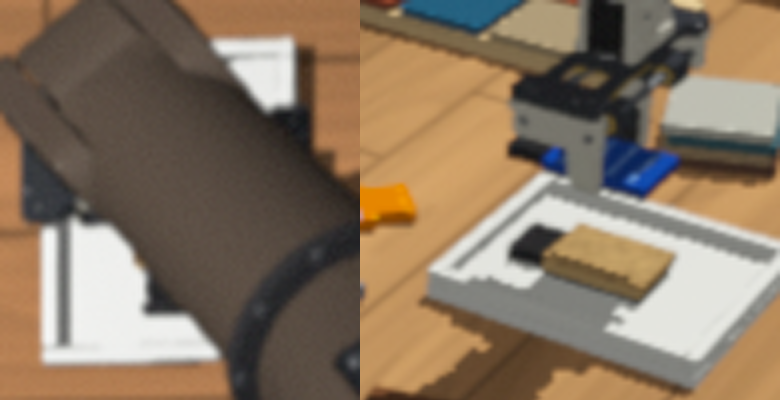

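The blue tile is level and square above the sheet, tongue toward the robot, as with the sand tile. I'll measure its offset in the grip before lowering it.

Run:
```python
from h import *
S=cam("scene"); p=observe()["position"]
hsv=cv2.cvtColor(S["image"],cv2.COLOR_RGB2HSV); m=cv2.inRange(hsv,(105,90,30),(130,255,255)); k=np.zeros_like(m); k[145:175,265:312]=m[145:175,265:312]
v,u=np.nonzero(k); print("extent u",u.min(),u.max()+1,"v",v.min(),v.max()+1, "lowest at u",u[v==v.max()].mean())
for dx in(-.01,0,.01):
  for h in(.0,.004,.008):
    q=np.array([proj(S,p+[dx+a,b,h+c]) for a in(-.045,.045) for b in(-.03,.03) for c in(0,.012)])+.5
    print(dx,h,"u",q[:,0].min().round(1),q[:,0].max().round(1),"v",q[:,1].min().round(1),q[:,1].max().round(1),"lowest u",q[q[:,1].argmax(),0].round(1))
```

```text
extent u 265 300 v 154 169 lowest at u 289.5
-0.01 0.0 u 262.5 297.3 v 151.5 170.6 lowest u 288.0
-0.01 0.004 u 262.5 297.4 v 150.4 169.5 lowest u 288.1
-0.01 0.008 u 262.5 297.5 v 149.3 168.3 lowest u 288.2
0 0.0 u 265.3 300.2 v 152.3 171.5 lowest u 291.0
0 0.004 u 265.3 300.3 v 151.2 170.4 lowest u 291.0
0 0.008 u 265.3 300.3 v 150.1 169.2 lowest u 291.1
0.01 0.0 u 268.0 303.1 v 153.1 172.4 lowest u 293.9
0.01 0.004 u 268.1 303.2 v 152.0 171.3 lowest u 294.0
0.01 0.008 u 268.1 303.3 v 150.9 170.1 lowest u 294.1
```

```bash
python3 -m handwheel '[[-0.1,-0.4,0.4,0,0,0],[0,-0.4,0.5,0,0,0],[0,0,0.6,0,0,0],[0,0,0.5,0,0,0],[0,0,0,0,0,0],[0,0,0,0,0,0]]'
python3 to.py .5275 .241 .033 0
```

```text
clock: 21.37
position: [0.5283, 0.2407, 0.0703]
ee_rot: [-3.141, -0.004, 0.0]
force: [0.5, 0.6, -2.0]
width: 0.645
gripper_force: 45.0
t 21.37 pos [0.5283 0.2407 0.0703] w 0.645 gf 45.0 F [ 0.5  0.6 -2. ] j [-0.27  0.56 -0.35  1.83  0.26  0.8  -2.33] 
 turn [-0.01  0.    0.04] then shift [-0.04 -0.01  1.87]
```

```bash
python3 -m handwheel '[[0,0,0.6,0,0,0],[0,0,0.6,0,0,0],[0,0,0.4,0,0,0],[0,0,0.2,0,0,0],[0,0,0,0,0,0],[0,0,0,0,0,0],[0,0,0,0,0,0]]'
python3 to.py .5278 .241 .031 0
```

```text
clock: 21.95
position: [0.5294, 0.2416, 0.0359]
ee_rot: [-3.139, -0.004, -0.004]
force: [0.2, 0.4, -2.3]
width: 0.646
gripper_force: 45.0
t 21.95 pos [0.5294 0.2416 0.0359] w 0.646 gf 45.0 F [ 0.2  0.4 -2.3] j [-0.28  0.61 -0.34  1.85  0.29  0.72 -2.35] 
 turn [-0.03 -0.04  0.04] then shift [-0.08  0.03  0.24]
```

```bash
python3 -m handwheel '[[0,0,0.1,0,0,0],[0,0,0,0,0,0],[0,0,0,0,0,0]]'
```

```text
clock: 22.2
position: [0.5292, 0.2415, 0.0338]
ee_rot: [-3.14, -0.004, -0.004]
force: [-0.9, 0.5, -2.3]
width: 0.648
gripper_force: 45.0
```

```bash
python3 -m handwheel '[[-0.05,0.02,0.1,0,0,0],[0,0,0,0,0,0],[0,0,0,0,0,0]]'
python3 -m handwheel '[[0,0,0.1,0,0,0],[0,0,0,0,0,0],[0,0,0,0,0,0]]'
```

```text
clock: 22.45
position: [0.528, 0.2409, 0.0315]
ee_rot: [-3.14, -0.004, -0.003]
force: [-0.7, 0.0, -2.1]
width: 0.645
gripper_force: 45.0
clock: 22.7
position: [0.5283, 0.2411, 0.0296]
ee_rot: [-3.14, -0.004, -0.003]
force: [0.9, 0.3, -1.1]
width: 0.647
gripper_force: 45.0
```

```bash
python3 -m handwheel '[[0,0,0.1,0,0,0],[0,0,0,0,0,0],[0,0,0,0,0,0]]'
python3 -m handwheel '[[0,0,0.06,0,0,0],[0,0,0,0,0,0],[0,0,0,0,0,0]]'
```

```text
clock: 22.95
position: [0.5285, 0.2411, 0.0279]
ee_rot: [-3.139, -0.004, -0.004]
force: [-0.3, -0.4, 3.7]
width: 0.649
gripper_force: 45.0
clock: 23.2
position: [0.5286, 0.2412, 0.027]
ee_rot: [-3.139, -0.004, -0.005]
force: [-0.4, -1.3, 6.7]
width: 0.649
gripper_force: 45.0
```

Contact at 7 N; release now.

```bash
python3 -m handwheel '[[0,0,0,0,0,0],[0,0,0,0,0,0],[0,0,0,0,0,0],[0,0,0,0,0,0]]' 0.8
python3 -m handwheel '[[0,0,-0.3,0,0,0],[0,0,-0.6,0,0,0],[0,0,-1,0,0,0],[0,0,-1,0,0,0],[0,0,-1,0,0,0],[0,0,-1,0,0,0]]' 0.9
python3 -m handwheel '[[0,1,-1,0,0,0],[0,1,-0.5,0,0,0],[0,1,0,0,0,-1],[0,1,0,0,0,-1],[0,1,0,0,0,-1],[0,1,0,0,0,-1],[0,1,0,0,0,-1],[0,0,0,0,0,0]]'
python3 - <<'E'
from h import *
T=cam("top");S=cam("scene")
f=lambda i:cv2.resize(i[:,:,::-1],None,fx=4,fy=4,interpolation=cv2.INTER_CUBIC)
cv2.imwrite("pics/end.png",np.hstack([f(T["image"][140:240,160:250]),f(S["image"][140:240,220:325])]))
E
```

```text
clock: 23.53
position: [0.528, 0.241, 0.0262]
ee_rot: [-3.14, -0.004, -0.003]
force: [-0.1, 0.0, 0.2]
width: 0.798
gripper_force: 0.0
clock: 24.03
position: [0.528, 0.241, 0.1265]
ee_rot: [-3.139, -0.005, -0.004]
force: [-0.0, 1.2, -0.1]
width: 0.902
gripper_force: 0.0
clock: 24.7
position: [0.5434, 0.0973, 0.155]
ee_rot: [3.092, 0.548, 0.005]
force: [-0.4, -1.4, -0.7]
width: 0.898
gripper_force: 0.0
```

View pics/end.png

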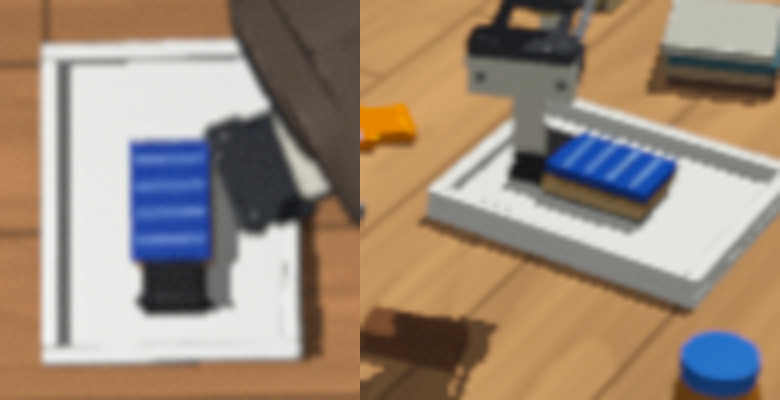

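The blue plate, from (130,142) to (210,262) in the left view, lies stripes up and flush on the sheet and sand stack. The gripper is clear, so I'll hand in.

```bash
python3 -c "from cell import sign_off; print(sign_off())"
```

```text
the job is handed in; nothing more can be done
None
```

I handed the job in at about 25 s: the cork sheet lies squarely on the sand tile and the blue tile lies stripes up on the sheet, released, as checked in the last pictures; the hand-in returned no verdict.

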